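# Load the sloped display rack

### The job

Put the two contour models away in the lit sloped rack, one after the other in either order, the large one in the wide lane and the small one in the narrow lane: lay each flat and lengthwise on the upper half of its lane and let go there so that it slides down, and if it sticks, ease it down, until it rests fully home against the stop. Only then put the other one on the rack. Be gentle with the models (no dropping, no hard pressing), do not bump the rack or its lamp, and leave the house, bottle and pot alone.

Things in the scene. Friction and masses are not known exactly. Their poses are not given: they have to be found in the camera images.
- rack: Fixed plywood display rack, 168 mm wide, 248 mm deep. Origin on the table, on its middle line, under the stops at its low front; x points level from the low front to the high back, y to its left, z up. Two lanes side by side slope up along +x at 28 degrees; at the back two posts carry a lamp hood over their upper part.
- lamp_edge (a point): Middle of the lower front edge of the rack's level aluminium lamp hood, 118 mm behind the stops and 258 mm above the table. From here the hood runs 118 mm back and 94 mm to either side; it is 24 mm thick. An upright hand over the upper half of a lane hits it; a hand square to the lane, leaning back towards the front, passes before it.
- wide_lane: Wide lane (left, +y side), smooth grey floor 82 x 250 mm between walls 14 mm high, 8 mm thick; at its foot (x = 0) a stop lip 22 mm high. Origin: middle of the floor at the stop's uphill face, 30 mm above the table; x uphill along the floor (28 degrees above level), y across to the left, z square out of the floor. Slipperiness varies: a model let go may slide down or stay stuck.
- narrow_lane: Narrow lane (right, -y side), like the wide one but with a floor 62 mm wide, and the same kind of origin and axes: floor middle at the stop, 30 mm above the table, x uphill, y to the left, z square out of the floor. The lanes' middle lines are 80 mm apart.
- large_hill: Large contour model: stepped hill of layers, 0.24 to 0.39 kg, same end for end. Base 120 x 70 x 12 mm, then a layer 104 x 54 x 10, then a ridge 30 wide, 30 high (22 to 52 mm above the underside), flat-sided, in layers 80, 66, 52 long. Origin: centre of the underside; x along its length, z up. Grip the ridge across y, fingertips over 24 mm above the underside. Home: origin at wide lane x = 60.
- small_hill: Small contour model, same build, 0.16 to 0.26 kg: base 86 x 50 x 12 mm, then a layer 74 x 42 x 10, then a ridge 26 wide and 30 high (22 to 52 mm above the underside) in layers 58, 46, 36 long. Origin: centre of the underside; x along its length, z up. Home: origin at x = 43 mm of the narrow lane.
- house: Bystander: white stepped massing model of a house, 60 x 50 mm, 80 mm high, loose on the table; origin at the centre of its underside.
- glue: Bystander: white plastic glue bottle, 56 mm across, 130 mm high, loose; origin at the centre of its underside.
- pot: Bystander: black pot with pencils, 80 mm across, 165 mm high with the pencils, loose; origin at the centre of its underside.
Things that resemble listed ones, but are neither listed nor needed, are in the scene too. Leave any purple or red look-alike of the small_hill alone.

How it is judged:
By the outcome, as a careful person would: the job done as asked, in the order asked, and still so for the second after the job is handed in, with the robot touching nothing.
It also fails if it takes over 72 s, if anything falls off the work surface, if the arm or the gripper's body presses on something with over 40 N, if the wrist force passes 120 N, or if a joint passes its speed limit or range.

### The arm

A 6-joint arm with a two-finger parallel gripper is mounted at the origin on the work surface. World frame = base frame: x ahead of the robot, y to its left, z up, the work surface at z = 0. Lengths are in m, angles in rad, forces in N, time in s.
With the tool pointing down it reaches from about 0.325 to 1 m from the base axis. Payload 5.1 kg.
Tool frame: the origin (TCP) lies at the very end of the fingers, on their centre line; the grasp point (between the pads) lies 19 mm behind it; x points along the fingers, y is the direction in which the jaws open and shut, and the axes are right-handed (so a half turn about x gives the same grasp; the last joint's range is limited). The gripper opens to 85 mm and grips with 20 to 120 N. Pads are 22 mm wide; open, the fingers measure 114 mm over their backs; the gripper's body (76 mm by 85 mm) begins 54 mm behind the grasp point. The pads swing forward as they close: fully open they stand 13 mm farther back than shut.
Start: joints at [1.117, 0.124, 1.65, -0, 1.367, -0.083], TCP at [0.236, 0.606, 0.231] pointing down, gripper open.
Joint ranges: [-2.61, 2.61], [-1.02, 2.33], [0.03, 2.71], [-1.35, 4.49], [0.32, 2.68], [-2.91, 2.91]. Speed limits (rad/s): [2.57, 2.57, 3.14, 3.14, 3.14, 3.14].

### API

Orientations are given as a unit quaternion [w, x, y, z].
In Python, from rig import sense, capture, hand_in gives the robot as it stands.
- The arm moves only by the tool arm_command, never from a script. Its argument "targets" is a list of rows, each a list of 7 numbers: the shift along the tool's x, y, z in m, then the turn, a rotation vector about the tool's x, y, z in degrees, then the opening, from 0 (shut) to 1 (fully open). A call has 1 to 10 rows; each row is the pose to reach, as a shift and turn from the pose commanded when the call began, along the tool's axes at that moment; what a row does not reach only later rows make up. A row lasts 1/10 s, in which the tool goes at most 50 mm and 8.59 degrees, less where a joint would pass 70% of its speed; a pose out of reach is approached as far as the arm can. A call with a gripper value outside its range is refused whole. The fingers move at their own pace and stop on an object; "newtons" is the grip in N (left out, the last holds). Time passes only in rows, so rows that repeat a pose let the fingers close. It gives the time, the measured TCP pose, the force and the opening at its end, in the units of the state.
- sense(): the state, without advancing time (a new reading comes with each control period).
- capture(name): name is "scene" or "top" or "wrist"; returns a dict with "image" (420x560x3 uint8, red, green, blue), "range_z" (420x560 float32, m along the optical axis (not along the pixel's ray), 0 where there is no reading), "camera_matrix" (3x3 intrinsics, pixels), "R" (3x3) and "t" (3): a world point X has camera coordinates R X + t. Camera axes: x right, y down, z forward; pixel columns grow to the right and rows downward; lengths in m; the calibration is good to about 2 mm. A picture is of the moment at which its call begins.
- hand_in(): hands the job in, once; it reports no verdict.
The state is a dict: "t": time; "joint_positions": joint angles; "joint_velocities": joint speeds; "effort": joint torques, N m; "ee_pos": TCP position; "ee_rot": TCP orientation; "contact_force": force on the tool from outside, world axes, zero at the start; "torque": the same for the moment, N m; "width": opening from 0.0 (shut) to 1.0 (fully open).
Only numpy, scipy, OpenCV 4.12 (cv2) and the standard library are available. Lean on these libraries where they do the work, as an engineer would, in place of code of your own. Each camera call takes 0.05 s, during which the arm holds its last target. There are 200 camera calls.

## Working session

There is one attempt and no reset: what is moved stays moved. The work goes in short steps, Python scripts to look and compute and a tool call to move; the robot and the scene stay as the last step left them, time stands still between calls to the robot, and variables do not carry over. Pictures are saved under pics/ and viewed, about 8 in all and at most 12, crops included, and the job is handed in when it is done.

Besides the shell and the picture viewer there is one more tool, called after ">>>" as name([rows], argument=value, ...), one row to a line, values as JSON. arm_command: Moves the arm, as the interface text tells. Its arguments: {"type":"object","properties":{"targets":{"type":"array","items":{"type":"array","items":{"type":"number"}}},"newtons":{"type":"number"}},"required":["targets"]}

```bash
mkdir -p pics; ls
python3 - <<'E'
from rig import sense,capture
import cv2,pickle
s=sense();print(s)
for n in("top","scene"):
    c=capture(n);pickle.dump(c,open(n+".pkl","wb"))
    cv2.imwrite(f"pics/{n}0.png",c["image"][:,:,::-1]);print(c["camera_matrix"],c["R"],c["t"])
E
```

```text
pics
{'t': 0.0, 'joint_positions': array([ 1.11738463e+00,  1.24538519e-01,  1.65168464e+00, -5.30723944e-05,
        1.36752159e+00, -8.25665490e-02]), 'joint_velocities': array([-0.00029685,  0.00147473,  0.00085415, -0.00027056,  0.00072521,
        0.00169177]), 'effort': array([ 1.28767533e-04, -4.23631310e+01, -3.65446901e+01, -1.35104765e-04,
        7.20841184e-03, -2.06684956e-05]), 'ee_pos': array([0.23530872, 0.60524451, 0.23002512]), 'ee_rot': array([ 0.6948024 ,  0.12962113,  0.69516992, -0.1310983 ]), 'contact_force': array([ 0.7972585 , -0.44074175,  0.44359013]), 'torque': array([ 0.09178203,  0.00722631, -0.00480431]), 'width': 1.001808864217223}
[[404.83345865   0.         278.55049098]
 [  0.         404.83345865 213.30938034]
 [  0.           0.           1.        ]] [[-1.88839827e-02 -9.99821627e-01 -3.31857191e-04]
 [-9.95231300e-01  1.88290508e-02 -9.57085481e-02]
 [ 9.56977248e-02 -1.47708390e-03 -9.95409345e-01]] [-0.0410919   0.54746106  1.00171034]
[[430.89629823   0.         274.73594798]
 [  0.         430.89629823 208.4978061 ]
 [  0.           0.           1.        ]] [[-0.01070823  0.99992443  0.0060395 ]
 [ 0.61990097  0.01137748 -0.78459757]
 [-0.78460698 -0.00465776 -0.61997596]] [ 0.04445904 -0.23079046  1.67741009]
```

View pics/top0.png

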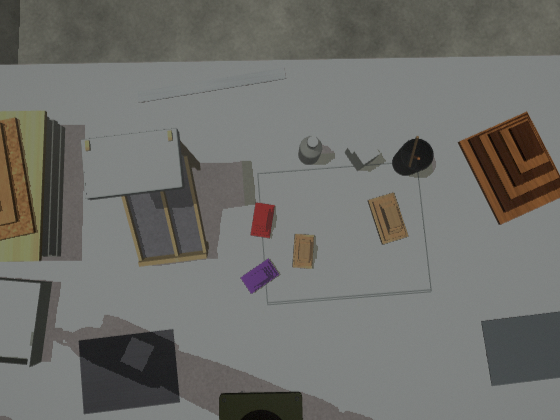

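View pics/scene0.png

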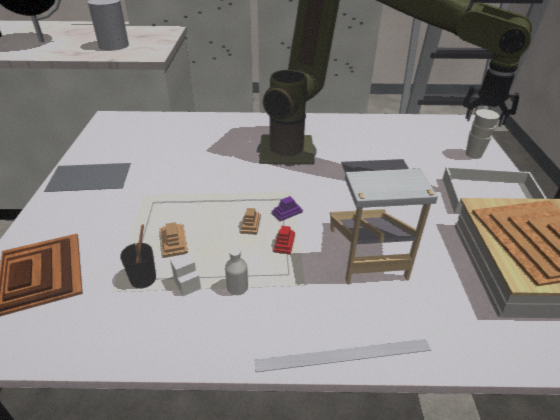

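The top view shows the large hill at about (388,218), the small one at (303,251), and the red and purple look-alikes at (263,220) and (260,277). The rack is at (165,210), with its stop side facing the robot and its hood at rows 130–195. Next I'll enlarge both areas.

```bash
cat > h.py <<'E'
import numpy as np,pickle
def world(c,u,v,z=None):
    """pixel -> world point, by range, or on the plane of world height z"""
    K,R,t=c["camera_matrix"],c["R"],c["t"]
    d=np.linalg.solve(K,[u,v,1.]); o=-R.T@t; D=R.T@d
    return o+D*(c["range_z"][int(round(v)),int(round(u))] if z is None else (z-o[2])/D[2])
def cloud(c):
    K,R,t=c["camera_matrix"],c["R"],c["t"]
    v,u=np.mgrid[:420,:560]; d=np.stack([u,v,np.ones_like(u)],-1)@np.linalg.inv(K).T
    return (d*c["range_z"][...,None]-t)@R
E
python3 - <<'E'
import pickle,cv2,numpy as np
c=pickle.load(open("top.pkl","rb"));im=c["image"][:,:,::-1]
a=cv2.resize(im[180:280,285:415],None,fx=6,fy=6,interpolation=cv2.INTER_CUBIC)
b=cv2.resize(im[120:275,75:215],None,fx=5,fy=3.87,interpolation=cv2.INTER_CUBIC)
b=cv2.resize(im[125:275,75:215],None,fx=4,fy=4,interpolation=cv2.INTER_CUBIC)
cv2.imwrite("pics/a.png",a);cv2.imwrite("pics/b.png",b)
from h import *
P=cloud(c)
print("table z",np.median(P[200:280,440:470,2]))
for n,(r0,r1,c0,c1) in dict(large=(185,250,362,412),small=(228,275,285,320)).items():
    q=P[r0:r1,c0:c1].reshape(-1,3)
    for lo,hi in((.006,.06),(.017,.06),(.028,.06)):
        k=q[(q[:,2]>lo)&(q[:,2]<hi)]
        (cx,cy),wh,an=cv2.minAreaRect(k[:,:2].astype(np.float32)*1000)
        print(n,lo,len(k),round(cx,1),round(cy,1),np.round(wh,1),round(an,1),k[:,2].max())
E
```

```text
table z -0.0012125834551615507
large 0.006 1277 525.8 -334.2 [131.   71.8] 15.9 0.05573306420570006
large 0.017 863 530.9 -332.2 [103.7  55.1] 16.0 0.05573306420570006
large 0.028 437 531.1 -332.5 [79.7 31.5] 15.5 0.05573306420570006
small 0.006 659 450.5 -111.9 [50.1 85.7] 84.7 0.05602471605263228
small 0.017 485 450.5 -111.8 [42.  73.8] 84.8 0.05602471605263228
small 0.028 253 450.7 -111.7 [25.8 57.6] 84.8 0.05602471605263228
```

View pics/a.png

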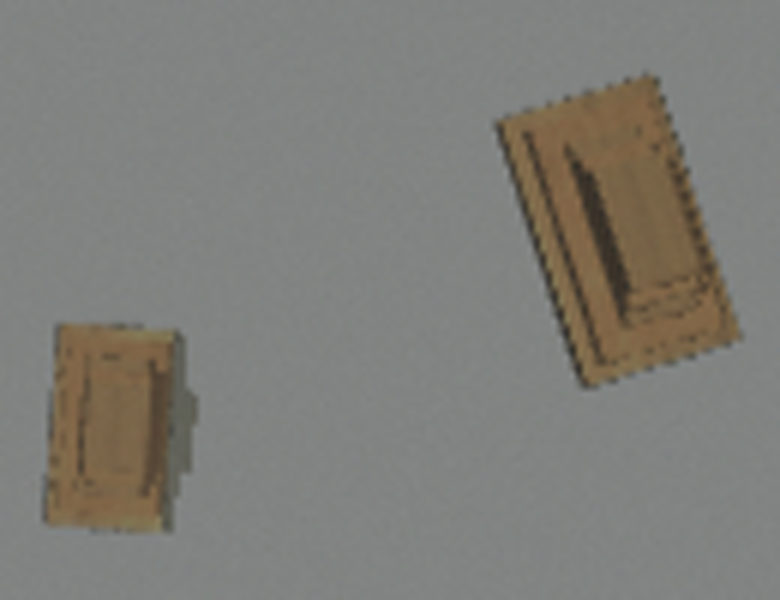

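View pics/b.png

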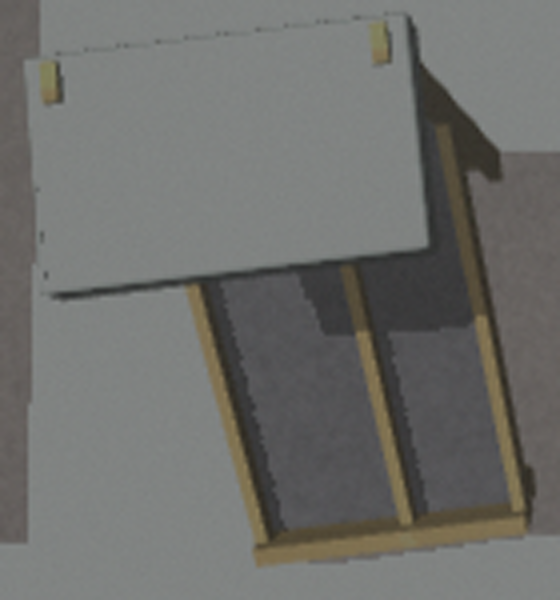

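Both hill fits match the stated sizes: large at (531,-332) mm with 16° yaw, small at (450.5,-112) mm with -5.3° yaw. The rack crop shows the lip at the bottom, with the wide lane on the left and the narrow one on the right. Next I'll fit the rack pose from the cloud.

```bash
cat > fit.py <<'E'
import pickle,cv2,numpy as np
from h import *
from scipy.optimize import least_squares
c=pickle.load(open("top.pkl","rb"));P=cloud(c)
q=P[120:275,75:215].reshape(-1,3);k=q[(q[:,2]>.27)&(q[:,2]<.30)]
(cx,cy),wh,an=cv2.minAreaRect(k[:,:2].astype(np.float32)*1000)
print("hood",len(k),cx,cy,wh,an,np.median(k[:,2]))
# lane floor plane: points inside wide & narrow lanes
F=np.concatenate([P[205:245,145:162].reshape(-1,3),P[215:245,180:190].reshape(-1,3)])
A=np.c_[F[:,:2],np.ones(len(F))];m,*_=np.linalg.lstsq(A,F[:,2],rcond=None)
r=F[:,2]-A@m
print("plane",m,"slope",np.degrees(np.arctan(np.hypot(*m[:2]))),"uphill yaw",np.degrees(np.arctan2(m[1],m[0])),r.std())
for s in(0,):
    a=np.radians(an if abs(an)<45 else an-90)
    for yaw in(a,):
        R=np.array([[np.cos(yaw),-np.sin(yaw)],[np.sin(yaw),np.cos(yaw)]])
        o=np.array([cx,cy])/1000-R@[.177,0]
        print("origin from hood",o,np.degrees(yaw),"plane z at lane origins",[m@np.r_[o+R@[0,y],1] for y in(.035,-.045)])
        # lip/wall top profile in rack frame
        L=(q[:,:2]-o)@R
        front=L[(q[:,2]>.035)&(q[:,2]<.07)&(L[:,0]<.03)]
        print("raised front min x,y range",np.percentile(front[:,0],[1,5]),np.percentile(front[:,1],[1,99]))
# lip and wall top edges by colour-picked crop pixels (crop b: 4x, origin 75,125)
for n,u,v,z in(("lip outer L",258,548,.05),("lip outer R",524,517,.05),("lip inner L",270,535,.05),("lip inner R",512,512,.05)):
    w=world(c,75+u/4,125+v/4,z);print(n,w,(R.T@(w[:2]-o)))
E
python3 fit.py
```

```text
hood 5939 625.3536376953125 231.6343536376953 (118.56057739257812, 188.10780334472656) 6.112844467163086 0.28176087919232934
plane [ 0.26034227 -0.78899543  0.11791585] slope 39.72109274378696 uphill yaw -71.73882720700499 0.06402837516222064
origin from hood [0.44936004 0.21278616] 6.112844467163086 plane z at lane origins [np.float64(0.038587820417161675), np.float64(0.10356640784815155)]
raised front min x,y range [-0.020206   -0.01855632] [-0.08258384  0.08416205]
lip outer L [0.43082446 0.29178927 0.05      ] [-0.01001739  0.0805277 ]
lip outer R [0.44665628 0.12870374 0.05      ] [-0.01164207 -0.08331642]
lip inner L [0.43860992 0.2845383  0.05      ] [-0.00304833  0.07248891]
lip inner R [0.44985198 0.1360694  0.05      ] [-0.00768019 -0.07633294]
```

```bash
cat >> h.py <<'E'
from scipy.spatial.transform import Rotation as Ro
def rz(d): return Ro.from_euler("z",d,degrees=True)
RACK=dict(o=np.array([.4494,.2128,0]),yaw=6.1)
def lane(s,y,h):
    """point in a lane (y=.035 wide, -.045 narrow): s uphill, h out of the floor -> world"""
    a=np.radians(28)
    return RACK["o"]+rz(RACK["yaw"]).apply([s*np.cos(a)-h*np.sin(a),y,.03+s*np.sin(a)+h*np.cos(a)])
def down(yaw): # tool x down, tool y at world yaw+90
    return Ro.from_matrix(np.array([[0,np.cos(np.radians(yaw+90)),0],[0,np.sin(np.radians(yaw+90)),0],[-1,0,0]])*1.+np.c_[np.zeros((3,2)),np.cross([0,0,-1],[np.cos(np.radians(yaw+90)),np.sin(np.radians(yaw+90)),0])])
def lean(yaw,deg): # hand leaning back by deg (towards -x of yaw)
    return Ro.from_rotvec(np.radians(-deg)*np.array([np.cos(np.radians(yaw+90)),np.sin(np.radians(yaw+90)),0]))*down(yaw)
def cur(s): return s["ee_pos"],Ro.from_quat(np.roll(s["ee_rot"],-1))
def delta(s,p,R):
    p0,R0=cur(s)
    print("shift mm",np.round(R0.inv().apply(p-p0)*1000,1),"turn",np.round((R0.inv()*R).as_rotvec(degrees=True),1))
E
python3 - <<'E'
from h import *
from rig import sense
s=sense();p,R=cur(s);print(R.as_matrix().round(3));print("lean x axis",lean(0,28).as_matrix().round(2))
for y in(16,196):print(y);delta(s,np.array([.531,-.332,.15]),down(y))
c=pickle.load(open("top.pkl","rb"));q=cloud(c)[120:275,75:215].reshape(-1,3)
L=rz(-RACK["yaw"]).apply(q-RACK["o"])
for y in(.035,-.045):
    k=L[(abs(L[:,1]-y)<.02)&(L[:,0]>.02)&(L[:,0]<.09)&(L[:,2]<.1)]
    print(y,len(k),"poly",np.polyfit(k[:,0],k[:,2],1),"28deg: .5317,.03")
k=L[(L[:,0]>.03)&(L[:,0]<.08)&(L[:,2]<.12)]
e=k[:,2]-.03-k[:,0]*.5317
for b in np.arange(-.088,.09,.004):
    m=(k[:,1]>=b)&(k[:,1]<b+.004);print(round(b*1000),m.sum(),np.round(np.median(e[m])*1000,1) if m.any() else "",end=" | ")
E
```

```text
[[-0.001  0.362  0.932]
 [-0.002  0.932 -0.362]
 [-1.    -0.002 -0.   ]]
lean x axis [[ 0.47  0.    0.88]
 [-0.    1.   -0.  ]
 [-0.88  0.    0.47]]
16
shift mm [  81.5 -766.3  615.2] turn [-37.2  -0.    0.1]
196
shift mm [  81.5 -766.3  615.2] turn [1.428e+02 1.000e-01 1.000e-01]
0.035 487 poly [0.52727038 0.02992604] 28deg: .5317,.03
-0.045 485 poly [0.52915733 0.02979623] 28deg: .5317,.03
-88 30 -60.2 | -84 93 0.8 | -80 58 13.1 | -76 30 12.4 | -72 30 -0.4 | -68 35 -0.6 | -64 35 -0.1 | -60 34 -0.7 | -56 35 -0.9 | -52 37 0.2 | -48 32 -0.3 | -44 36 -0.3 | -40 34 -0.4 | -36 35 -0.3 | -32 35 0.0 | -28 34 -0.5 | -24 35 -0.6 | -20 34 -0.1 | -16 65 3.0 | -12 38 15.0 | -8 32 15.0 | -4 6 0.9 | 0 34 -0.5 | 4 31 0.1 | 8 40 -0.7 | 12 35 -0.1 | 16 34 -0.3 | 20 34 -0.8 | 24 33 -0.3 | 28 36 -0.1 | 32 36 0.0 | 36 36 0.6 | 40 34 -0.3 | 44 33 -0.7 | 48 34 -0.0 | 52 38 -1.3 | 56 34 -1.0 | 60 33 -0.6 | 64 36 -0.3 | 68 37 -0.2 | 72 34 -0.9 | 76 82 9.2 | 80 38 15.4 | 84 11 13.4 | 88 0  |
```

>>> arm_command([
  [0.04, -0.4, 0.3, -18, 0, 0, 1],
  [0.04, -0.4, 0.3, -18, 0, 0, 1],
  [0.04, -0.4, 0.3, -18, 0, 0, 1],
  [0.04, -0.4, 0.3, -18, 0, 0, 1],
  [0.04, -0.4, 0.3, -18, 0, 0, 1],
  [0.04, -0.4, 0.3, -18, 0, 0, 1],
  [0.04, -0.4, 0.3, -18, 0, 0, 1],
  [0.08, -0.766, 0.615, -37, 0, 0, 1],
  [0.08, -0.766, 0.615, -37, 0, 0, 1],
  [0.08, -0.766, 0.615, -37, 0, 0, 1],
])

```text
t: 1.1
ee_pos: [0.3719, 0.1445, 0.1925]
ee_rot: [0.7, -0.099, 0.7, 0.099]
contact_force: [1.3, -0.4, 1.5]
width: 0.995
```

```bash
cat > d.py <<'E'
import sys
from h import *
from rig import sense
s=sense();a=sys.argv
print("t",s["t"],"p",s["ee_pos"].round(4),"F",s["contact_force"].round(1),"w",round(s["width"],3),"j",s["joint_positions"].round(2))
if a[1]=="w": delta(s,np.array([float(v) for v in a[2:5]]),lean(float(a[5]),float(a[6])))
else:
    p=lane(*[float(v) for v in a[2:5]]);print(p.round(4));delta(s,p,lean(RACK["yaw"],float(a[5]) if len(a)>5 else 28))
E
python3 d.py w .531 -.332 .15 16 0
```

```text
t 1.1 p [0.3719 0.1445 0.1925] F [ 1.3 -0.4  1.5] w 0.995 j [ 0.24 -0.45  2.22  0.    1.37 -1.62]
shift mm [  42.4 -501.9   20.9] turn [ 0.1  0.  -0. ]
```

>>> arm_command([
  [0.04, -0.5, 0.021, 0, 0, 0, 1],
  [0.04, -0.5, 0.021, 0, 0, 0, 1],
  [0.04, -0.5, 0.021, 0, 0, 0, 1],
  [0.04, -0.5, 0.021, 0, 0, 0, 1],
  [0.04, -0.5, 0.021, 0, 0, 0, 1],
  [0.04, -0.5, 0.021, 0, 0, 0, 1],
  [0.04, -0.5, 0.021, 0, 0, 0, 1],
  [0.04, -0.5, 0.021, 0, 0, 0, 1],
  [0.04, -0.5, 0.021, 0, 0, 0, 1],
  [0.04, -0.5, 0.021, 0, 0, 0, 1],
])

```text
t: 2.1
ee_pos: [0.5273, -0.3297, 0.152]
ee_rot: [0.7, -0.096, 0.701, 0.097]
contact_force: [-0.2, 0.8, 1.0]
width: 1.001
```

>>> arm_command([
  [0, 0, 0, 0, 0, 0, 1],
  [0, 0, 0, 0, 0, 0, 1],
  [0, 0, 0, 0, 0, 0, 1],
])

```text
t: 2.4
ee_pos: [0.5269, -0.3269, 0.1525]
ee_rot: [0.7, -0.097, 0.701, 0.097]
contact_force: [0.1, 0.5, -0.3]
width: 1.001
```

```bash
python3 d.py w .531 -.332 .028 16 0
python3 - <<'E'
from rig import capture
import cv2,numpy as np
from h import *
c=capture("wrist");pickle.dump(c,open("wrist.pkl","wb"));cv2.imwrite("pics/w1.png",c["image"][:,:,::-1])
print("cam pos",-c["R"].T@c["t"])
q=cloud(c).reshape(-1,3);q=q[(abs(q[:,0]-.53)<.09)&(abs(q[:,1]+.332)<.08)]
for lo in(.017,.028):
    k=q[(q[:,2]>lo)&(q[:,2]<.06)];print(cv2.minAreaRect(k[:,:2].astype(np.float32)*1000),len(k))
E
```

```text
t 2.4 p [ 0.5269 -0.3269  0.1525] F [ 0.1  0.5 -0.3] w 1.001 j [-0.64  0.12  1.79  0.    1.23 -2.49]
shift mm [124.4  -6.1   2.6] turn [-0.2 -0.  -0.1]
cam pos [ 0.44788855 -0.34952577  0.29491147]
((531.9610595703125, -335.6355285644531), (104.69387817382812, 54.235897064208984), 15.957724571228027) 8110
((531.7890625, -335.7929992675781), (80.30550384521484, 29.90348243713379), 15.984757423400879) 3905
```

View pics/w1.png

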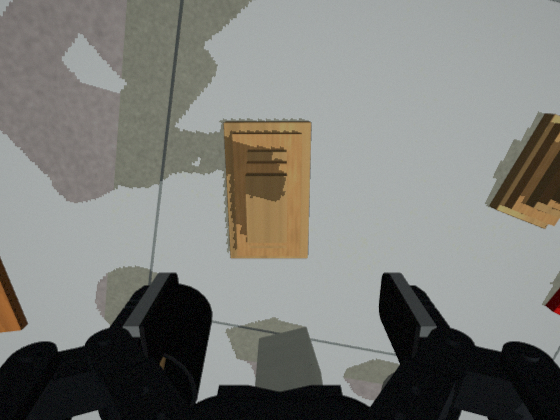

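The wrist view shows the large hill at (268,190), clear of the fingers, with the house and the other hills off to the sides. I'll descend and grip.

>>> arm_command([
  [0.03, -0.008, 0.002, 0, 0, 0, 1],
  [0.06, -0.008, 0.002, 0, 0, 0, 1],
  [0.08, -0.008, 0.002, 0, 0, 0, 1],
  [0.1, -0.008, 0.002, 0, 0, 0, 1],
  [0.115, -0.008, 0.002, 0, 0, 0, 1],
  [0.122, -0.008, 0.002, 0, 0, 0, 1],
  [0.124, -0.008, 0.002, 0, 0, 0, 1],
  [0.124, -0.008, 0.002, 0, 0, 0, 1],
])

```text
t: 3.25
ee_pos: [0.5319, -0.335, 0.0296]
ee_rot: [0.701, -0.097, 0.7, 0.097]
contact_force: [-0.7, 0.3, 0.5]
width: 0.999
```

>>> arm_command([
  [0, 0, 0, 0, 0, 0, 0.5],
  [0, 0, 0, 0, 0, 0, 0.3],
  [0, 0, 0, 0, 0, 0, 0.15],
  [0, 0, 0, 0, 0, 0, 0.15],
  [0, 0, 0, 0, 0, 0, 0.15],
  [0, 0, 0, 0, 0, 0, 0.15],
  [0, 0, 0, 0, 0, 0, 0.15],
], newtons=30)

```text
t: 3.95
ee_pos: [0.5318, -0.3354, 0.0295]
ee_rot: [0.701, -0.097, 0.7, 0.097]
contact_force: [-0.2, -1.5, 3.0]
width: 0.345
```

```bash
python3 d.py w .5315 -.3345 .028 16 0
```

```text
t 3.95 p [ 0.5318 -0.3354  0.0295] F [-0.2 -1.5  3. ] w 0.345 j [-0.65  0.28  1.84 -0.    1.03 -2.49]
shift mm [ 1.5  1.  -0.1] turn [-0.2  0.   0.1]
```

>>> arm_command([
  [-0.01, 0, 0, 0, 0, 0, 0.15],
  [-0.03, 0, 0, 0, 0, 0, 0.15],
  [-0.06, 0, 0, 0, 0, 0, 0.15],
  [-0.1, 0, 0, 0, 0, 0, 0.15],
  [-0.14, 0, 0, 0, 0, 0, 0.15],
  [-0.17, 0, 0, 0, 0, 0, 0.15],
  [-0.18, 0, 0, 0, 0, 0, 0.15],
  [-0.18, 0, 0, 0, 0, 0, 0.15],
], newtons=40)

```text
t: 4.75
ee_pos: [0.5318, -0.3351, 0.2102]
ee_rot: [0.701, -0.097, 0.7, 0.096]
contact_force: [0.4, -0.1, -3.7]
width: 0.341
```

```bash
python3 d.py l .04 .036 .16
```

```text
t 4.75 p [ 0.5318 -0.3351  0.2102] F [ 0.4 -0.1 -3.7] w 0.341 j [-0.65  0.09  1.72  0.    1.33 -2.49]
[0.406  0.2444 0.1901]
shift mm [ 19.2 591.9  36.3] turn [  9.5 -27.8  -2.3]
```

>>> arm_command([
  [0.0, 0.02, 0.0, 0, 0, 0, 0.15],
  [0.0, 0.06, 0.0, 0, 0, 0, 0.15],
  [0.0, 0.1, 0.0, 0, 0, 0, 0.15],
  [0.005, 0.145, 0.005, 2, -4, 0, 0.15],
  [0.005, 0.19, 0.01, 3, -8, 0, 0.15],
  [0.008, 0.235, 0.015, 4, -12, -1, 0.15],
  [0.01, 0.28, 0.02, 5, -16, -1, 0.15],
  [0.01, 0.325, 0.025, 6, -20, -1.5, 0.15],
  [0.015, 0.36, 0.03, 8, -24, -2, 0.15],
  [0.019, 0.38, 0.036, 9.5, -28, -2.3, 0.15],
])

```text
t: 5.75
ee_pos: [0.4602, 0.0428, 0.1855]
ee_rot: [0.855, -0.026, 0.515, 0.047]
contact_force: [0.2, -0.6, -3.6]
width: 0.343
```

```bash
python3 d.py l .04 .036 .16
```

```text
t 5.75 p [0.4602 0.0428 0.1855] F [ 0.2 -0.6 -3.6] w 0.343 j [-0.08 -0.62  2.39  0.11  0.9  -1.8 ]
[0.406  0.2444 0.1901]
shift mm [-18.5 206.2 -26.8] turn [-0.1 -0.1 -0.2]
```

>>> arm_command([
  [-0.008, 0.03, -0.008, 0, 0, 0, 0.15],
  [-0.015, 0.07, -0.02, 0, 0, 0, 0.15],
  [-0.018, 0.11, -0.027, 0, 0, 0, 0.15],
  [-0.018, 0.15, -0.027, 0, 0, 0, 0.15],
  [-0.018, 0.18, -0.027, 0, 0, 0, 0.15],
  [-0.018, 0.198, -0.027, 0, 0, 0, 0.15],
  [-0.018, 0.206, -0.027, 0, 0, 0, 0.15],
  [-0.018, 0.206, -0.027, 0, 0, 0, 0.15],
  [-0.018, 0.206, -0.027, 0, 0, 0, 0.15],
])

```text
t: 6.65
ee_pos: [0.4084, 0.241, 0.1916]
ee_rot: [0.856, -0.027, 0.515, 0.045]
contact_force: [0.6, 0.1, -2.8]
width: 0.343
```

```bash
python3 d.py l .145 .036 .08
python3 - <<'E'
from rig import capture
import cv2,pickle
o=[]
for n in("wrist","scene"):
    c=capture(n);pickle.dump(c,open(n+"2.pkl","wb"));o.append(c["image"][:,:,::-1])
a=o[0][40:420,80:500];b=cv2.resize(o[1][60:310,310:560],(380,380))
cv2.imwrite("pics/w2.png",cv2.hconcat([a,b]))
E
```

```text
t 6.65 p [0.4084 0.241  0.1916] F [ 0.6  0.1 -2.8] w 0.343 j [ 0.53 -0.54  2.33 -0.25  0.91 -1.04]
[0.5355 0.2582 0.1687]
shift mm [ 80.2   3.7 102.6] turn [-0.  -0.1  0. ]
```

View pics/w2.png

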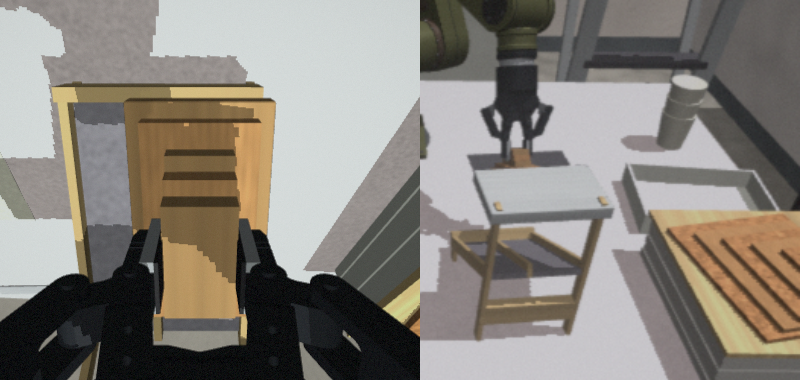

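The left image (wrist) shows the model square to the wide lane, with the narrow lane to its left. The scene crop shows the hand in front of the hood. Next I'll move uphill.

>>> arm_command([
  [0.01, 0.003, 0.01, 0, 0, 0, 0.15],
  [0.025, 0.004, 0.025, 0, 0, 0, 0.15],
  [0.04, 0.004, 0.04, 0, 0, 0, 0.15],
  [0.055, 0.004, 0.06, 0, 0, 0, 0.15],
  [0.07, 0.004, 0.075, 0, 0, 0, 0.15],
  [0.08, 0.004, 0.085, 0, 0, 0, 0.15],
  [0.08, 0.004, 0.095, 0, 0, 0, 0.15],
  [0.08, 0.004, 0.1, 0, 0, 0, 0.15],
  [0.08, 0.004, 0.1, 0, 0, 0, 0.15],
])

```text
t: 7.65
ee_pos: [0.5347, 0.2591, 0.1713]
ee_rot: [0.857, -0.026, 0.513, 0.046]
contact_force: [-0.1, 0.1, -3.4]
width: 0.338
```

```bash
python3 d.py l .142 .036 .032
python3 - <<'E'
from rig import capture
import cv2,pickle
from h import *
o=[]
for n in("wrist","top"):
    c=capture(n);pickle.dump(c,open(n+"3.pkl","wb"));o.append(c["image"][:,:,::-1])
a=o[0][40:420,80:500];b=cv2.resize(o[1][120:275,75:230],(380,380))
cv2.imwrite("pics/w3.png",cv2.hconcat([a,b]))
E
```

```text
t 7.65 p [0.5347 0.2591 0.1713] F [-0.1  0.1 -3.4] w 0.338 j [ 0.43 -0.2   2.12 -0.22  0.76 -1.12]
[0.5553 0.2603 0.1249]
shift mm [50.6 -1.  -3.7] turn [-0.1  0.2 -0.1]
```

View pics/w3.png

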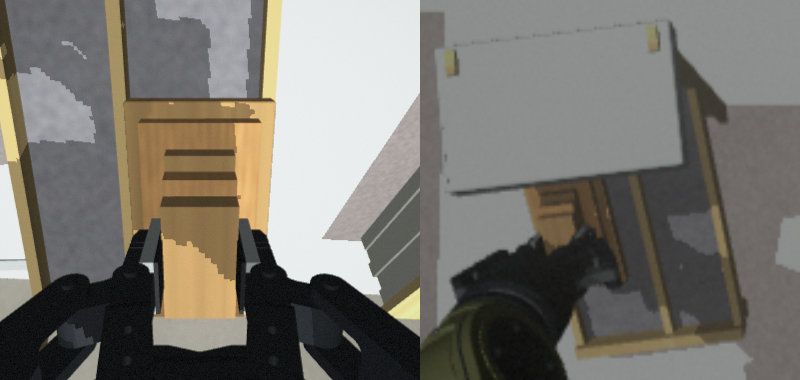

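The model is in the wide lane ahead of the hood, and both walls are visible in the wrist image. I'll check the lateral fit with the wrist cloud before lowering it.

```bash
cat > lat.py <<'E'
import sys
from h import *
c=pickle.load(open(sys.argv[1],"rb"));P=cloud(c).reshape(-1,3)
L=rz(-RACK["yaw"]).apply(P-RACK["o"]);a=np.radians(28)
z=L[:,2]-.03;S=L[:,0]*np.cos(a)+z*np.sin(a);H=-L[:,0]*np.sin(a)+z*np.cos(a);Y=L[:,1]
s0,s1=float(sys.argv[2]),float(sys.argv[3])
k=(S>s0)&(S<s1)&(H>-.01)&(H<.15)
for b in np.arange(-.088,.09,.002):
    m=k&(Y>=b)&(Y<b+.002)
    if m.sum()>3:print(round(b*1000),np.round(np.percentile(H[m],[20,80])*1000).astype(int),end=" ")
print()
E
echo front; python3 lat.py wrist3.pkl .05 .07; echo model; python3 lat.py wrist3.pkl .085 .105
```

```text
front
-86 [13 14] -84 [13 14] -82 [13 14] -80 [10 14] -78 [ 1 12] -76 [-1  0] -74 [-1  0] -72 [-1  0] -70 [-1  0] -68 [-1  0] -66 [-1  0] -64 [-1  0] -62 [-1  0] -60 [-1  0] -58 [-1  0] -56 [-1  0] -54 [-1  0] -52 [-1  0] -50 [-1  0] -48 [-1  0] -46 [-1  0] -44 [-1  0] -42 [-1  0] -40 [-1  0] -38 [-1  0] -36 [-1  0] -34 [-1  0] -32 [-1  0] -30 [-1  0] -28 [-1  0] -26 [-1  0] -24 [-1  0] -22 [-1  0] -20 [-1  0] -16 [13 14] -14 [13 14] -12 [13 14] -10 [13 14] -8 [ 0 12] -6 [-1  0] -4 [-1  0] -2 [-1  0] 0 [-1  0] 2 [-1  0] 4 [-1  0] 6 [-1  0] 8 [-1  0] 10 [-1  0] 12 [-1  0] 14 [-1  0] 16 [-1  0] 18 [-1  0] 20 [-1  0] 22 [-1  0] 24 [-1  0] 26 [-1  0] 28 [-1  0] 30 [-1  0] 32 [-1  0] 34 [-1  0] 36 [-1  0] 38 [-1  0] 40 [-1  0] 42 [-1  0] 44 [-1  0] 46 [-1  0] 48 [-1  0] 50 [-1  0] 52 [-1  0] 54 [-1  0] 56 [-1  0] 58 [-1  0] 60 [-1  0] 62 [-1  0] 64 [-1  0] 66 [-1  0] 68 [-1  0] 70 [-1  0] 72 [-1  0] 74 [ 2 14] 76 [13 14] 78 [13 14] 80 [13 14] 82 [13 14] 
model
-86 [13 14] -84 [13 14] -82 [13 14] -80 [10 14] -78 [ 1 12] -76 [-1  1] -74 [-1  0] -72 [-1  0] -70 [-1  0] -68 [-1  0] -66 [-1  0] -64 [-1  0] -62 [-1  0] -60 [-1  0] -58 [-1  0] -56 [-1  0] -54 [-1  0] -52 [-1  0] -50 [-1  0] -48 [-1  0] -46 [-1  0] -44 [-1  0] -42 [-1  0] -40 [-1  0] -38 [-1  0] -36 [-1  0] -34 [-1  0] -32 [-1  0] -30 [-1  0] -28 [-1  0] -26 [-1  0] -24 [-1  0] -22 [-1  0] -20 [-1  0] -16 [13 14] -14 [13 14] -12 [13 14] -10 [13 14] -8 [ 0 11] -6 [-1  0] -4 [-1  0] -2 [-1  0] 0 [-1 64] 2 [56 66] 4 [60 66] 6 [59 66] 8 [ 0 66] 10 [64 75] 12 [63 75] 14 [64 75] 16 [64 75] 18 [64 75] 20 [62 75] 22 [64 75] 24 [64 75] 26 [64 75] 28 [64 75] 30 [64 75] 32 [64 75] 34 [ 1 75] 36 [64 75] 38 [61 75] 40 [64 75] 42 [64 75] 44 [64 75] 46 [64 76] 48 [64 75] 50 [64 75] 52 [64 75] 54 [64 75] 56 [64 75] 58 [64 75] 60 [64 75] 62 [61 75] 64 [ 0 66] 66 [61 66] 68 [62 66] 70 [12 66] 72 [-1  0] 74 [ 2 14] 76 [13 14] 78 [13 14] 80 [13 14] 82 [13 14]
```

>>> arm_command([
  [0.01, -0.002, 0, 0, 0, 0, 0.15],
  [0.02, -0.002, 0, 0, 0, 0, 0.15],
  [0.03, -0.002, 0, 0, 0, 0, 0.15],
  [0.038, -0.002, 0, 0, 0, 0, 0.15],
  [0.044, -0.002, 0, 0, 0, 0, 0.15],
  [0.048, -0.002, 0, 0, 0, 0, 0.15],
  [0.05, -0.002, 0, 0, 0, 0, 0.15],
  [0.05, -0.002, 0, 0, 0, 0, 0.15],
  [0.05, -0.002, 0, 0, 0, 0, 0.15],
])

```text
t: 8.65
ee_pos: [0.5575, 0.26, 0.126]
ee_rot: [0.856, -0.027, 0.514, 0.046]
contact_force: [0.1, -0.2, -3.4]
width: 0.342
```

```bash
python3 d.py l .142 .034 .0295
python3 - <<'E'
from rig import capture
import pickle
pickle.dump(capture("wrist"),open("wrist4.pkl","wb"))
E
python3 lat.py wrist4.pkl .083 .10
```

```text
t 8.65 p [0.5575 0.26   0.126 ] F [ 0.1 -0.2 -3.4] w 0.342 j [ 0.41 -0.09  2.11 -0.23  0.66 -1.12]
[0.5567 0.2585 0.1227]
shift mm [ 2.5 -1.4 -2.4] turn [-0.1  0.1 -0.1]
-86 [13 14] -84 [13 14] -82 [13 14] -80 [ 5 14] -78 [ 1 12] -76 [-1  0] -74 [-1  0] -72 [-1  0] -70 [-1  0] -68 [-1  0] -66 [-1  0] -64 [-1  0] -62 [-1  0] -60 [-1  0] -58 [-1  0] -56 [-1  0] -54 [-1  0] -52 [-1  0] -50 [-1  0] -48 [-1  0] -46 [-1  0] -44 [-1  0] -42 [-1  0] -40 [-1  0] -38 [-1  0] -36 [-1  0] -34 [-1  0] -32 [-1  0] -30 [-1  0] -28 [-1  0] -26 [-1  0] -24 [-1  0] -22 [-1  0] -20 [0 1] -16 [13 14] -14 [13 14] -12 [13 14] -10 [13 14] -8 [ 0 11] -6 [-1  0] -4 [-1  0] -2 [-1  0] 0 [13 15] 2 [14 15] 4 [14 15] 6 [10 15] 8 [14 25] 10 [14 25] 12 [14 25] 14 [14 25] 16 [14 25] 18 [14 25] 20 [14 25] 22 [14 25] 24 [14 25] 26 [14 25] 28 [14 25] 30 [14 25] 32 [14 25] 34 [14 25] 36 [14 25] 38 [14 25] 40 [14 25] 42 [14 25] 44 [14 25] 46 [14 25] 48 [14 25] 50 [14 25] 52 [14 25] 54 [14 25] 56 [14 25] 58 [14 25] 60 [14 25] 62 [10 15] 64 [13 15] 66 [14 15] 68 [13 15] 70 [-1 14] 72 [-1  0] 74 [ 3 13] 76 [13 14] 78 [13 14] 80 [13 14] 82 [13 14]
```

>>> arm_command([
  [0.0005, -0.001, 0, 0, 0, 0, 0.15],
  [0.001, -0.001, 0, 0, 0, 0, 0.15],
  [0.0015, -0.001, 0, 0, 0, 0, 0.15],
  [0.002, -0.001, 0, 0, 0, 0, 0.15],
  [0.0025, -0.001, 0, 0, 0, 0, 0.15],
  [0.003, -0.001, 0, 0, 0, 0, 0.15],
  [0.003, -0.001, 0, 0, 0, 0, 0.15],
  [0.003, -0.001, 0, 0, 0, 0, 0.15],
])

```text
t: 9.5
ee_pos: [0.5587, 0.259, 0.1232]
ee_rot: [0.856, -0.027, 0.514, 0.046]
contact_force: [-3.2, -0.6, 0.7]
width: 0.344
```

>>> arm_command([
  [0.0003, 0, 0, 0, 0, 0, 0.15],
  [0.0006, 0, 0, 0, 0, 0, 0.15],
  [0.0006, 0, 0, 0, 0, 0, 0.15],
])

```text
t: 9.8
ee_pos: [0.5588, 0.2591, 0.1231]
ee_rot: [0.856, -0.027, 0.514, 0.046]
contact_force: [-9.1, -1.5, 5.8]
width: 0.343
```

>>> arm_command([
  [-0.0006, 0, 0, 0, 0, 0, 0.15],
  [-0.0006, 0, 0, 0, 0, 0, 0.45],
  [-0.0006, 0, 0, 0, 0, 0, 0.6],
  [-0.0006, 0, 0, 0, 0, 0, 0.6],
  [-0.0006, 0, 0, 0, 0, 0, 0.6],
  [-0.0006, 0, 0, 0, 0, 0, 0.6],
  [-0.0006, 0, 0, 0, 0, 0, 0.6],
])

```text
t: 10.5
ee_pos: [0.5589, 0.259, 0.123]
ee_rot: [0.856, -0.027, 0.514, 0.046]
contact_force: [0.2, -0.1, -0.6]
width: 0.6
```

```bash
cat > where.py <<'E'
# fit the ridge/base of a model in a lane from the wrist camera: lane x of its base and middle line
import sys
from h import *
from rig import capture
c=capture(sys.argv[2] if len(sys.argv)>2 else "wrist");pickle.dump(c,open("wl.pkl","wb"));P=cloud(c).reshape(-1,3)
lo,hi=(-.006,.074) if sys.argv[1]=="w" else (-.075,-.015)
L=rz(-RACK["yaw"]).apply(P-RACK["o"]);a=np.radians(28);z=L[:,2]-.03
S=L[:,0]*np.cos(a)+z*np.sin(a);H=-L[:,0]*np.sin(a)+z*np.cos(a);Y=L[:,1]
col=c["image"].reshape(-1,3).astype(int);wood=(col[:,0]-col[:,2]>20)
for h0,h1 in((.008,.017),(.018,.027),(.027,.056)):
    m=(Y>lo)&(Y<hi)&(H>h0)&(H<h1)&(S>.002)&(S<.24)&wood
    print(h0,m.sum(),"S",np.percentile(S[m],[1,99]).round(4) if m.sum()>20 else "","Y",np.percentile(Y[m],[1,99]).round(4) if m.sum()>20 else "")
E
python3 where.py w; python3 where.py w top;python3 d.py l .142 .034 .10
```

```text
0.008 8786 S [0.0392 0.1579] Y [-0.0004  0.069 ]
0.018 13159 S [0.0472 0.1504] Y [0.0076 0.0611]
0.027 15656 S [0.0595 0.138 ] Y [0.0196 0.0491]
0.008 246 S [0.0095 0.1522] Y [-0.0058  0.0708]
0.018 249 S [0.0398 0.1441] Y [0.0097 0.0636]
0.027 134 S [0.0515 0.12  ] Y [0.0217 0.0526]
t 10.6 p [0.5589 0.259  0.123 ] F [ 0.4  0.8 -0.2] w 0.6 j [ 0.41 -0.09  2.11 -0.23  0.66 -1.12]
[0.5238 0.2549 0.185 ]
shift mm [-71.3  -0.3  -2. ] turn [-0.1  0.1 -0.1]
```

>>> arm_command([
  [0, 0, 0, 0, 0, 0, 0.6],
  [0, 0, 0, 0, 0, 0, 0.6],
  [0, 0, 0, 0, 0, 0, 0.6],
  [0, 0, 0, 0, 0, 0, 0.6],
  [0, 0, 0, 0, 0, 0, 0.6],
])

```text
t: 11.1
ee_pos: [0.5588, 0.259, 0.123]
ee_rot: [0.856, -0.027, 0.514, 0.046]
contact_force: [-0.0, 0.8, -0.0]
width: 0.601
```

```bash
python3 where.py w
```

```text
0.008 6773 S [0.0285 0.1198] Y [-0.0008  0.0687]
0.018 10104 S [0.0307 0.112 ] Y [0.0072 0.0608]
0.027 16942 S [0.0366 0.0995] Y [0.0193 0.0488]
```

The large model is home: its base runs up to s=0.120, so its centre is at 60 mm. I'll retract square to the lane and go to the small one.

>>> arm_command([
  [-0.01, 0, 0, 0, 0, 0, 0.6],
  [-0.03, 0, -0.005, 0, 0, 0, 0.6],
  [-0.06, 0, -0.02, 0, 0, 0, 0.6],
  [-0.1, 0, -0.04, 0, 0, 0, 0.6],
  [-0.13, 0, -0.07, 0, 0, 0, 0.6],
  [-0.15, 0, -0.1, 0, 0, 0, 0.6],
  [-0.15, 0, -0.1, 0, 0, 0, 0.6],
])

```text
t: 11.85
ee_pos: [0.3986, 0.2424, 0.2102]
ee_rot: [0.857, -0.026, 0.512, 0.047]
contact_force: [0.1, 0.4, 0.5]
width: 0.602
```

```bash
python3 d.py w .4505 -.113 .15 -5.3 0; python3 where.py w
```

```text
t 11.85 p [0.3986 0.2424 0.2102] F [0.1 0.4 0.5] w 0.602 j [ 0.55 -0.58  2.33 -0.25  0.96 -1.03]
shift mm [  58.2 -359.1  -16.3] turn [11.2 28.2 -3. ]
0.008 2448 S [0.0027 0.1202] Y [-0.0007  0.0688]
0.018 3339 S [0.0085 0.1114] Y [0.0073 0.0608]
0.027 3110 S [0.0206 0.1001] Y [0.0194 0.0488]
```

>>> arm_command([
  [0.0, -0.03, -0.005, 0, 0, 0, 0.6],
  [0.005, -0.07, -0.005, 0, 0, 0, 0.6],
  [0.01, -0.12, -0.008, 3, 6, 0, 0.6],
  [0.02, -0.17, -0.01, 5, 12, -1, 0.6],
  [0.03, -0.22, -0.012, 8, 18, -2, 0.6],
  [0.04, -0.27, -0.014, 10, 24, -3, 0.6],
  [0.05, -0.31, -0.016, 11, 28, -3, 0.6],
  [0.058, -0.345, -0.016, 11.2, 28.2, -3, 0.6],
  [0.058, -0.359, -0.016, 11.2, 28.2, -3, 0.6],
  [0.058, -0.359, -0.016, 11.2, 28.2, -3, 0.6],
])

```text
t: 12.9
ee_pos: [0.4522, -0.115, 0.1487]
ee_rot: [0.704, 0.034, 0.708, -0.035]
contact_force: [-0.5, -0.6, 0.6]
width: 0.6
```

>>> arm_command([
  [0, 0, 0, 0, 0, 0, 0.6],
  [0, 0, 0, 0, 0, 0, 0.6],
])

```text
t: 13.1
ee_pos: [0.452, -0.1122, 0.1496]
ee_rot: [0.705, 0.032, 0.707, -0.034]
contact_force: [-0.2, 0.4, 0.5]
width: 0.601
```

```bash
python3 - <<'E'
from rig import capture
import cv2,numpy as np
from h import *
c=capture("wrist");cv2.imwrite("pics/w5.png",c["image"][:,:,::-1])
q=cloud(c).reshape(-1,3);q=q[(abs(q[:,0]-.45)<.06)&(abs(q[:,1]+.112)<.045)]
for lo in(.006,.017,.028):
    k=q[(q[:,2]>lo)&(q[:,2]<.06)];print(cv2.minAreaRect(k[:,:2].astype(np.float32)*1000),len(k))
E
python3 d.py w .4505 -.113 .029 -5.3 0
```

```text
((451.1714782714844, -114.77671813964844), (50.040287017822266, 86.36304473876953), 84.74267578125) 5955
((450.9761962890625, -114.79975891113281), (42.12630081176758, 73.97151184082031), 84.91746520996094) 4591
((451.01287841796875, -114.84828186035156), (25.94233512878418, 58.21144485473633), 84.83586120605469) 2533
t 13.15 p [ 0.452  -0.1122  0.1496] F [ 0.3 -0.7  0.3] w 0.597 j [-0.36 -0.23  2.13 -0.    1.24 -1.83]
shift mm [120.6  -0.7  -1.1] turn [ 0.  -0.2  0.1]
```

View pics/w5.png

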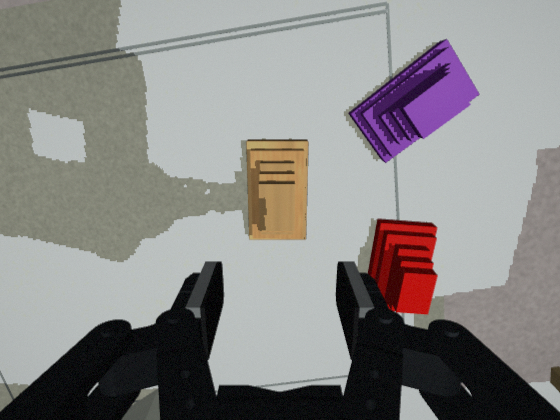

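The small tan model is at (277,190) in the wrist view, between the fingers. The purple (415,100) and red (405,265) look-alikes are clear.

>>> arm_command([
  [0.03, -0.002, -0.001, 0, 0, 0, 0.6],
  [0.06, -0.002, -0.001, 0, 0, 0, 0.6],
  [0.08, -0.002, -0.001, 0, 0, 0, 0.6],
  [0.1, -0.002, -0.001, 0, 0, 0, 0.6],
  [0.112, -0.002, -0.001, 0, 0, 0, 0.6],
  [0.118, -0.002, -0.001, 0, 0, 0, 0.6],
  [0.1205, -0.002, -0.001, 0, 0, 0, 0.6],
  [0.1205, -0.002, -0.001, 0, 0, 0, 0.6],
])

```text
t: 13.95
ee_pos: [0.4508, -0.1155, 0.0292]
ee_rot: [0.705, 0.032, 0.707, -0.034]
contact_force: [0.1, -0.4, 0.7]
width: 0.599
```

>>> arm_command([
  [0, 0, 0, 0, 0, 0, 0.45],
  [0, 0, 0, 0, 0, 0, 0.3],
  [0, 0, 0, 0, 0, 0, 0.12],
  [0, 0, 0, 0, 0, 0, 0.12],
  [0, 0, 0, 0, 0, 0, 0.12],
  [0, 0, 0, 0, 0, 0, 0.12],
], newtons=30)

```text
t: 14.55
ee_pos: [0.4512, -0.1158, 0.0297]
ee_rot: [0.705, 0.032, 0.707, -0.034]
contact_force: [-1.2, 0.3, 5.0]
width: 0.297
```

>>> arm_command([
  [-0.01, 0, 0, 0, 0, 0, 0.12],
  [-0.03, 0, 0, 0, 0, 0, 0.12],
  [-0.06, 0, 0, 0, 0, 0, 0.12],
  [-0.1, 0, 0, 0, 0, 0, 0.12],
  [-0.14, 0, 0, 0, 0, 0, 0.12],
  [-0.165, 0, 0, 0, 0, 0, 0.12],
  [-0.17, 0, 0, 0, 0, 0, 0.12],
], newtons=40)

```text
t: 15.25
ee_pos: [0.4525, -0.1158, 0.2024]
ee_rot: [0.707, 0.032, 0.706, -0.035]
contact_force: [0.8, 0.2, -2.2]
width: 0.297
```

```bash
python3 d.py l .06 -.046 .16
```

```text
t 15.25 p [ 0.4525 -0.1158  0.2024] F [ 0.8  0.2 -2.2] w 0.297 j [-0.36 -0.28  2.08 -0.    1.34 -1.84]
[0.4323 0.1647 0.1994]
shift mm [  1.7 277.4 -46.5] turn [-11.2 -27.8   3.1]
```

>>> arm_command([
  [0.0, 0.015, -0.01, 0, 0, 0, 0.12],
  [0.0, 0.045, -0.02, -2, -4, 0, 0.12],
  [0.0, 0.085, -0.03, -4, -9, 1, 0.12],
  [0.0, 0.125, -0.04, -6, -15, 2, 0.12],
  [0.001, 0.165, -0.046, -8, -21, 3, 0.12],
  [0.002, 0.205, -0.046, -10, -26, 3, 0.12],
  [0.002, 0.24, -0.046, -11.2, -27.8, 3.1, 0.12],
  [0.002, 0.265, -0.046, -11.2, -27.8, 3.1, 0.12],
  [0.002, 0.277, -0.046, -11.2, -27.8, 3.1, 0.12],
  [0.002, 0.277, -0.046, -11.2, -27.8, 3.1, 0.12],
])

```text
t: 16.25
ee_pos: [0.4295, 0.166, 0.1931]
ee_rot: [0.853, -0.027, 0.519, 0.048]
contact_force: [0.2, 0.1, -1.9]
width: 0.295
```

```bash
python3 d.py l .142 -.046 .08
```

```text
t 16.25 p [0.4295 0.166  0.1931] F [ 0.2  0.1 -1.9] w 0.295 j [ 0.3  -0.61  2.37 -0.11  0.92 -1.33]
[0.5416 0.1764 0.1673]
shift mm [74.6 -2.  88.1] turn [ 0.1 -0.6 -0.2]
```

>>> arm_command([
  [0.01, -0.002, 0.01, 0, 0, 0, 0.12],
  [0.02, -0.002, 0.025, 0, 0, 0, 0.12],
  [0.035, -0.002, 0.04, 0, 0, 0, 0.12],
  [0.05, -0.002, 0.055, 0, 0, 0, 0.12],
  [0.062, -0.002, 0.07, 0, 0, 0, 0.12],
  [0.07, -0.002, 0.08, 0, 0, 0, 0.12],
  [0.075, -0.002, 0.088, 0, 0, 0, 0.12],
  [0.075, -0.002, 0.088, 0, 0, 0, 0.12],
  [0.075, -0.002, 0.088, 0, 0, 0, 0.12],
])

```text
t: 17.15
ee_pos: [0.543, 0.1744, 0.1698]
ee_rot: [0.854, -0.026, 0.518, 0.046]
contact_force: [0.2, -0.2, -2.8]
width: 0.292
```

```bash
python3 d.py l .142 -.046 .033
python3 - <<'E'
from rig import capture
import pickle
pickle.dump(capture("wrist"),open("wrist6.pkl","wb"))
E
python3 lat.py wrist6.pkl .1 .118
```

```text
t 17.15 p [0.543  0.1744 0.1698] F [ 0.2 -0.2 -2.8] w 0.292 j [ 0.25 -0.27  2.18 -0.09  0.75 -1.38]
[0.5636 0.1787 0.1258]
shift mm [48.7  2.  -1.9] turn [-0.1 -0.4 -0.2]
-86 [13 14] -84 [13 15] -82 [13 14] -80 [13 14] -78 [ 0 11] -76 [-1  0] -74 [ 0 64] -72 [ 0 64] -70 [ 0 74] -68 [ 0 74] -66 [ 0 74] -64 [ 0 74] -62 [ 1 75] -60 [54 76] -58 [54 75] -56 [ 1 76] -54 [44 75] -52 [ 0 76] -50 [57 75] -48 [ 1 75] -46 [ 1 77] -44 [44 76] -42 [ 1 76] -40 [11 76] -38 [ 1 76] -36 [ 0 75] -34 [ 1 74] -32 [ 0 74] -30 [ 0 74] -28 [ 0 73] -26 [ 0 65] -24 [-1 64] -22 [-1  0] -20 [-1  0] -18 [-1  0] -16 [ 3 14] -14 [13 14] -12 [13 14] -10 [13 14] -8 [13 14] -6 [-1  0] -4 [-1  0] -2 [ 1 11] 0 [11 12] 2 [11 12] 4 [11 12] 6 [12 21] 8 [13 22] 10 [20 22] 12 [21 22] 14 [20 22] 16 [21 22] 18 [21 22] 20 [14 22] 22 [16 22] 24 [21 22] 26 [20 22] 28 [20 22] 30 [20 22] 32 [13 22] 34 [20 22] 36 [13 22] 38 [20 22] 40 [16 22] 42 [21 22] 44 [13 22] 46 [21 22] 48 [13 22] 50 [21 22] 52 [13 22] 54 [20 22] 56 [20 22] 58 [21 22] 60 [12 22] 62 [11 12] 64 [11 12] 66 [11 12] 68 [11 11] 72 [ 6 12] 74 [ 4 13] 76 [13 14] 78 [13 14] 80 [13 14] 82 [13 14]
```

>>> arm_command([
  [0.008, 0.0025, -0.001, 0, -0.4, 0, 0.12],
  [0.02, 0.0025, -0.001, 0, -0.4, 0, 0.12],
  [0.03, 0.0025, -0.001, 0, -0.4, 0, 0.12],
  [0.038, 0.0025, -0.001, 0, -0.4, 0, 0.12],
  [0.044, 0.0025, -0.001, 0, -0.4, 0, 0.12],
  [0.047, 0.0025, -0.001, 0, -0.4, 0, 0.12],
  [0.048, 0.0025, -0.001, 0, -0.4, 0, 0.12],
  [0.048, 0.0025, -0.001, 0, -0.4, 0, 0.12],
  [0.048, 0.0025, -0.001, 0, -0.4, 0, 0.12],
])

```text
t: 18.1
ee_pos: [0.5649, 0.1799, 0.1281]
ee_rot: [0.856, -0.026, 0.514, 0.047]
contact_force: [-0.3, 0.5, -2.3]
width: 0.294
```

```bash
python3 d.py l .142 -.046 .0295
python3 - <<'E'
from rig import capture
import pickle
pickle.dump(capture("wrist"),open("wrist6.pkl","wb"))
E
python3 lat.py wrist6.pkl .102 .112|cut -c1-420
```

```text
t 18.1 p [0.5649 0.1799 0.1281] F [-0.3  0.5 -2.3] w 0.294 j [ 0.25 -0.16  2.17 -0.1   0.65 -1.36]
[0.5652 0.1789 0.1227]
shift mm [ 4.9 -1.1 -2.4] turn [-0.1  0.1 -0.2]
-86 [13 14] -84 [13 14] -82 [13 14] -80 [13 14] -78 [ 0 12] -76 [-1  0] -74 [-1  0] -72 [-1  1] -70 [16 17] -68 [16 17] -66 [16 26] -64 [16 27] -62 [16 27] -60 [17 26] -58 [17 27] -56 [16 27] -54 [17 27] -52 [17 26] -50 [16 27] -48 [16 27] -46 [16 27] -44 [17 27] -42 [16 27] -40 [17 27] -38 [16 26] -36 [16 27] -34 [17 27] -32 [16 27] -30 [17 27] -28 [17 27] -26 [16 27] -24 [16 17] -22 [16 17] -20 [-1  1] -18 [-1  0]
```

>>> arm_command([
  [0.001, 0, 0, 0, 0, 0, 0.12],
  [0.002, 0, 0, 0, 0, 0, 0.12],
  [0.003, 0, 0, 0, 0, 0, 0.12],
  [0.0035, 0, 0, 0, 0, 0, 0.12],
  [0.004, 0, 0, 0, 0, 0, 0.12],
  [0.0045, 0, 0, 0, 0, 0, 0.12],
  [0.005, 0, 0, 0, 0, 0, 0.12],
  [0.005, 0, 0, 0, 0, 0, 0.12],
])

```text
t: 18.95
ee_pos: [0.5669, 0.1802, 0.1235]
ee_rot: [0.856, -0.026, 0.514, 0.047]
contact_force: [-4.0, -1.0, 1.9]
width: 0.292
```

In light contact with the lane floor; releasing.

>>> arm_command([
  [0, 0, 0, 0, 0, 0, 0.35],
  [0, 0, 0, 0, 0, 0, 0.55],
  [0, 0, 0, 0, 0, 0, 0.55],
  [0, 0, 0, 0, 0, 0, 0.55],
  [0, 0, 0, 0, 0, 0, 0.55],
  [0, 0, 0, 0, 0, 0, 0.55],
  [0, 0, 0, 0, 0, 0, 0.55],
  [0, 0, 0, 0, 0, 0, 0.55],
  [0, 0, 0, 0, 0, 0, 0.55],
  [0, 0, 0, 0, 0, 0, 0.55],
])

```text
t: 19.95
ee_pos: [0.567, 0.1802, 0.1232]
ee_rot: [0.856, -0.026, 0.514, 0.047]
contact_force: [-0.5, 0.4, -0.2]
width: 0.549
```

```bash
python3 where.py n;python3 d.py l .142 -.046 .0295
```

```text
0.008 3864 S [0.0284 0.2158] Y [-0.0698 -0.015 ]
0.018 4760 S [0.0303 0.0799] Y [-0.0659 -0.0241]
0.027 9385 S [0.0363 0.0718] Y [-0.0577 -0.0322]
t 20.0 p [0.567  0.1802 0.1232] F [-0.4 -0.5 -0.7] w 0.548 j [ 0.25 -0.15  2.17 -0.1   0.64 -1.36]
[0.5652 0.1789 0.1227]
shift mm [-0.5 -1.1 -1.9] turn [-0.1  0.1 -0.2]
```

Second layer ends at s=0.080, so the centre is at 43 mm, which is home. I'll retract and verify.

>>> arm_command([
  [-0.01, 0, 0, 0, 0, 0, 0.55],
  [-0.03, 0, -0.005, 0, 0, 0, 0.55],
  [-0.06, 0, -0.02, 0, 0, 0, 0.55],
  [-0.1, 0, -0.04, 0, 0, 0, 0.55],
  [-0.13, 0, -0.07, 0, 0, 0, 0.55],
  [-0.16, 0, -0.1, 0, 0, 0, 0.55],
  [-0.16, 0, -0.1, 0, 0, 0, 0.55],
  [-0.16, 0, -0.1, 0, 0, 0, 0.55],
])

```text
t: 20.8
ee_pos: [0.4043, 0.1627, 0.2194]
ee_rot: [0.857, -0.025, 0.512, 0.047]
contact_force: [1.1, 0.1, -0.3]
width: 0.549
```

```bash
python3 where.py n;python3 where.py w;python3 d.py l .04 -.046 .18
python3 - <<'E'
import cv2,pickle
from rig import capture
a=pickle.load(open("wl.pkl","rb"))["image"][40:420,80:500,::-1];b=cv2.resize(capture("top")["image"][120:310,75:445,::-1],(740,380))[:,:370]
cv2.imwrite("pics/w7.png",cv2.hconcat([a,b]))
E
```

```text
0.008 1160 S [0.0024 0.2236] Y [-0.0697 -0.015 ]
0.018 1607 S [0.0064 0.0794] Y [-0.0657 -0.0241]
0.027 1956 S [0.0143 0.0715] Y [-0.0577 -0.0323]
0.008 2340 S [0.0023 0.1199] Y [-0.001   0.0689]
0.018 2843 S [0.0085 0.1115] Y [0.007  0.0609]
0.027 3394 S [0.0206 0.0996] Y [0.0189 0.0488]
t 20.9 p [0.4046 0.1624 0.217 ] F [-0.4 -0.4  0.2] w 0.553 j [ 0.32 -0.72  2.39 -0.12  0.99 -1.32]
[0.4054 0.1618 0.2077]
shift mm [ 8.6 -0.7 -3.7] turn [-0.1  0.  -0.2]
```

View pics/w7.png

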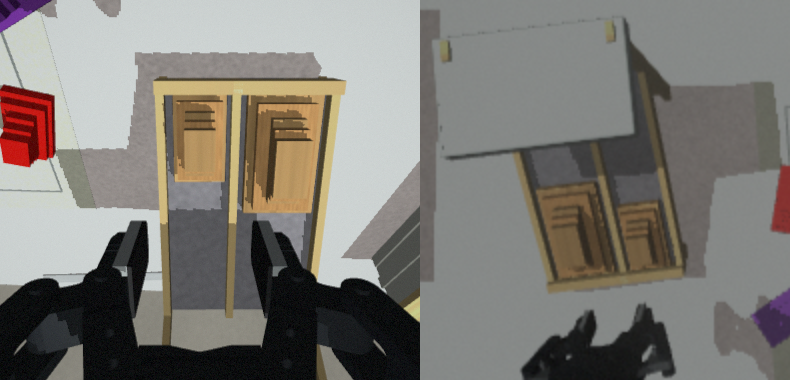

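Both models lie flat and square against the stop: the small at (200,137) and the large at (280,153) in the wrist view. The hand is clear of everything, so I'm handing in.

```bash
python3 -c "from rig import hand_in;print(hand_in())"
```

```text
the job is handed in; nothing more can be done
None
```

Both contour models are home in the rack, the large one in the wide lane and the small one in the narrow lane, and the job is handed in at about 21 s of the 72 s. I placed the large one first. I set each down lightly at about 142 mm up its lane and let go, and each slid down to the stop without needing to be eased.

- **Final position:** the last wrist-camera check put the large model's centre at about 60 mm and the small one's at about 43 mm. Both match their home positions, and the large one was home before I picked up the small one. The last picture showed both flat and square against the stop.
- **Forces:** the strongest contact I saw was about 11 N, while setting the large model down; the small one's was about 4.5 N.
- **Clearance:** I saw no contact with the rack or lamp, and the hand was clear of everything at the end. I never moved to the house, bottle, pot or look-alikes, but I did not re-check their positions afterwards.
- **Disagreement:** the top and wrist cameras differed by about 3 mm sideways, so I used the wrist camera for lining up.

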